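Turn the specimen piston a quarter for the crossing lap and hold it on the plate

ROBOT

A 6-joint arm with a two-finger parallel gripper is mounted at the origin on the work surface. World frame = base frame: x ahead of the robot, y to its left, z up, the work surface at z = 0. Lengths are in m, angles in degrees, forces in N, time in s.
With the tool pointing down it reaches from about 0.325 to 0.75 m from the base axis. Payload 7.6 kg.
Tool frame: the origin (TCP) lies on the front face of the gripper's body, between the roots of the fingers; the fingertips stand 73 mm ahead of it and the grasp point (between the pads) lies 54 mm ahead of it; z points along the fingers, y is the line along which they close (so a half turn about z gives the same grasp; the last joint's range is limited). The gripper opens to 85 mm and grips with 20 to 120 N. Pads are 22 mm wide; open, the fingers measure 114 mm over their backs; the gripper's body (76 mm by 85 mm) begins 54 mm behind the grasp point. The pads swing forward as they close: fully open they stand 13 mm farther back than shut.
Start: joints at [66.675, 2.991, 80.254, -0, 96.75, -4.028], TCP at [0.173, 0.496, 0.304] pointing down, gripper open.
Joint ranges: [-166.34, 166.34], [-52.06, 124.39], [6.96, 135.62], [-60.46, 240.46], [14.63, 156.25], [-167.68, 167.68]. Speed limits (degrees/s): [147.25, 147.25, 172.46, 180, 180, 180].

INTERFACE

Orientations are given as [roll, pitch, yaw] about the fixed x, y, z axes, in that order (R = Rz(yaw) Ry(pitch) Rx(roll)).
In Python, from workcell import r, hand, solve_ik, imaging, ticket, sensors gives the robot as it stands. The module is installed in compiled form; this text tells all that it offers. Calls block until the motion is done:
- r.move_ptp(position, orientation): joint-space move of the TCP to a pose.
- r.line_to(position, rot=None, feed=0.15): straight line of the TCP; rot=None keeps the orientation; feed is the mean speed in m/s.
- r.goto_joints(angles): joint-space move.
- hand.move_gripper(opening, effort=None): finger opening in m; effort is the grip in N (None keeps the last); returns when the fingers have stopped.
- r.dwell(seconds).
- solve_ik(position, orientation): joint angles nearest the present ones, or None.
- imaging.read_camera(name): name is "side" or "top" or "wrist"; returns (picture, depth): 480x640x3 uint8, red, green, blue; 480x640 float32, m along the optical axis (not along the pixel's ray), 0 where there is no reading.
- imaging.camera_params(name): a dict with "fx", "fy", "cx", "cy" (pixels), "k1" (the pictures are not rectified: a ray, as slopes to the right and down, at radius r is drawn at 1 + k1 r^2 times it, then the intrinsics apply), "T" (4x4, takes a point from camera to world coordinates); the wrist camera has in their place "mount" (4x4, takes a point from camera to tool coordinates, whose origin is the TCP and whose axes are the flange's). Camera axes: x right, y up, looking along -z (the intrinsics and any distortion apply to the point x, -y, -z); pixel columns grow to the right and rows downward; lengths in m; the calibration is good to about 2 mm. A picture is of the moment at which its call begins: read the wrist's pose just before it. camera_params takes no time and is no camera call.
A pose or a line that the arm cannot do raises r.PlanningError and nothing moves.
- ticket.job_done(): hands the job in; it is judged then, once.
Readings, each from a call of its own:
- sensors.current_t(): time.
- sensors.current_joints(): joint angles.
- sensors.current_joint_velocities(): joint speeds.
- sensors.current_effort(): joint torques, N m.
- sensors.current_tool_pos(): TCP position.
- sensors.current_orientation(): TCP orientation.
- sensors.current_force(): force on the tool from outside, world axes, zero at the start.
- sensors.current_wrist_torque(): the same for the moment, N m.
- sensors.current_opening(): finger opening in m.
- sensors.current_finger_force(): force on a finger pad.
Only numpy, scipy, OpenCV 4.12 (cv2) and the standard library are available. Lean on these libraries where they do the work, as an engineer would, in place of code of your own. Each camera call takes 0.05 s, during which the arm holds its last target. There are 200 camera calls.

TASK

The next lapping pass must cross the scratches of the last one: lift the specimen piston in the lapping jig until its key is clear of the sleeve, turn it a quarter turn from the red-marked keyway to the green-marked one, and push it down against its lift spring until the key slips home and the specimen bears on the lapping plate. Finish while still holding the piston pressed fully down, since the spring would lift it off again, and leave everything else standing where it is.

Things in the scene. Friction and masses are not known exactly. Their poses are not given: they have to be found in the camera images.
- piston_grip (a point): centre of the loose piston's upright round black grip, 30 mm in diameter, 42 mm high. Under the grip, its top 21 mm below this point, is a dark steel flange 58 mm across, 6 mm thick (fingertips may bear on it). Under that hangs the steel shaft, 30 mm across; its flat foot, the specimen face, is 95 mm below this point. z up; x points the way of the key, as do the white lines on flange and grip. 0.38 to 0.58 kg
- key_end (a point): lower end of the brass key on the piston's shaft, 59 mm below the grip's centre, 16 mm out from the axis; axes as for piston_grip. The key is 6.5 mm wide, 20 mm long, with a rounded lower end, and reaches 20.5 mm out from the axis (5.5 mm out of the shaft)
- jig_top (a point): centre of the top rim of the jig's upright steel sleeve (the hub), fixed on the machine: 56 mm outside, bore 32 mm, 60 mm deep down to the plate. z up, x along the keyway with the red mark, y along the keyway with the green mark (a quarter turn anticlockwise from above). Key clear of the sleeve: grip centre over 59 mm above this point; up to 85 mm the bore still guides the shaft. Home: 35 mm
- red_keyway (a point): top of the red-marked keyway at the sleeve's rim, 18 mm from the axis. It is a straight slot 8.5 mm wide through the sleeve wall from top to bottom; a red line on the jig's foot ring (31 to 47 mm from the axis, 44 mm lower) points along it. The key stands in it at the start
- green_keyway (a point): the same for the green-marked keyway, where the key must go. There are only these two keyways, a quarter turn apart
- lift_ring (a joint): sprung brass ring round the shaft, between sleeve and flange: 0 = up, with its top 14 mm above the rim; grows as it is pushed down (m, 0 to 0.009). It pushes up with 8 N, plus 1 N per mm, and carries the piston by its flange: grip centre then 41 mm above the rim. 6 mm lower (0.006) the specimen meets the plate; that takes 8 to 10 N beyond the piston's weight, and a few more to bear on it
- piston: the piston as a whole; origin at the centre of its foot (the specimen face), axes as for point piston_grip
- plate: round dark cast-iron lapping plate, 200 mm in diameter, 12 mm thick, lying still in the machine's bowl; origin at the centre of its underside; its top face is 140 mm above the bench
- lapper: white bench lapping machine, 380 by 300 mm, deck 125 mm above the bench, with a grey bowl (260 mm across, rim 152 mm above the bench) and a steel roller arm that reaches to the jig's foot ring, all of it lower than 180 mm above the bench; origin on the bench under its middle, x towards its back. It does not move
- puck_black: mounted specimen, black resin disc 30 mm across, 18 mm high, standing on the machine's front deck; a bystander; origin at the centre of its underside
- puck_red: mounted specimen, red resin disc 30 mm across, 18 mm high, standing on the machine's front deck; a bystander; origin at the centre of its underside
- lube: small white lubricant bottle with blue cap, 36 mm across, 75 mm high, standing on the machine's front deck; a bystander; origin at the centre of its underside
- wash_bottle: white wash bottle with red cap, 68 mm across, 190 mm high, on the bench to the left; a bystander; origin at the centre of its underside
- suspension: blue bottle of polishing suspension with yellow cap, 60 mm across, 130 mm high, on the bench to the left; a bystander; origin at the centre of its underside
- beaker: glass beaker, 72 mm across, 90 mm high, on the bench to the right; a bystander; origin at the centre of its underside
- load_weight: flat steel weight ring, 80 mm across, 22 mm high, on the bench to the right; a bystander; origin at the centre of its underside

How it is judged:
By the outcome, as a careful person would: the job done as asked, in the order asked, and still so for the second after the job is handed in, while the arm keeps its last pose, push and grip.
It also fails if it takes over 51 s, if anything falls off the work surface, if the arm or the gripper's body presses on something with over 40 N, if the wrist force passes 120 N, or if a joint passes its speed limit or range.

## Working session

There is one attempt and no reset: what is moved stays moved. The work goes in short steps, each a Python script; the robot and the scene stay as the last script left them, time stands still between calls to the robot, and variables do not carry over. Pictures are saved under pics/ and viewed, at most 10 in all, crops included, and the job is handed in when it is done.

```bash
mkdir -p pics; cat > h.py <<'E'
import numpy as np, cv2
from workcell import r, hand, solve_ik, imaging, ticket, sensors
from scipy.spatial.transform import Rotation as R
def save(n,f):
    a,d=imaging.read_camera(n); cv2.imwrite('pics/'+f,a[:,:,::-1]); return a,d
def camT(n,pose=None):
    p=imaging.camera_params(n)
    if 'T' in p: return p,np.array(p['T'])
    T=np.eye(4); T[:3,3]=pose[0]; T[:3,:3]=R.from_euler('xyz',pose[1],degrees=True).as_matrix()
    return p,T@np.array(p['mount'])
def pose(): return np.array(sensors.current_tool_pos()),np.array(sensors.current_orientation())
def ray(n,uv,ps=None):
    p,T=camT(n,ps); K=np.array([[p['fx'],0,p['cx']],[0,p['fy'],p['cy']],[0,0,1.]])
    s=cv2.undistortPoints(np.array(uv,float).reshape(-1,1,2),K,np.array([p['k1'],0,0,0.])).reshape(-1,2)
    d=np.c_[s[:,0],-s[:,1],-np.ones(len(s))]@T[:3,:3].T
    return T[:3,3],d
def onplane(n,uv,z,ps=None):
    o,d=ray(n,uv,ps); return o+d*((z-o[2])/d[:,2])[:,None]
E
python3 - <<'E'
from h import *
for n in('top','side'):
    save(n,n+'0.png'); p,T=camT(n); print(n,p['fx'],p['k1'],T.round(3).tolist())
save('wrist','w0.png');print(imaging.camera_params('wrist'));print(pose(),sensors.current_t(),sensors.current_opening())
E
```

```text
top 459.4559569509805 0.03801713622291134 [[-0.004, 0.982, -0.187, 0.268], [-1.0, -0.004, -0.0, 0.018], [-0.001, 0.187, 0.982, 1.515], [0.0, 0.0, 0.0, 1.0]]
side 484.6460961294448 -0.04714610070477559 [[0.732, 0.486, -0.477, 0.002], [-0.681, 0.535, -0.501, -0.546], [0.012, 0.691, 0.723, 0.939], [0.0, 0.0, 0.0, 1.0]]
{'fx': 390.4004109113796, 'fy': 390.4004109113796, 'cx': 320.46808839563516, 'cy': 243.20068719990772, 'k1': -0.040003942322779235, 'mount': array([[ 7.11105233e-04,  9.44965948e-01,  3.27167926e-01,
         8.46493893e-02],
       [ 9.99998280e-01, -1.23240240e-03,  1.38605975e-03,
        -3.11923884e-04],
       [ 1.71298181e-03,  3.27166377e-01, -9.44965199e-01,
        -7.04541458e-02],
       [ 0.00000000e+00,  0.00000000e+00,  0.00000000e+00,
         1.00000000e+00]])}
(array([0.17340174, 0.49539972, 0.30324822]), array([-1.79930330e+02, -4.23937455e-03,  1.60708350e+02])) 0.15 0.08542790222994699
```

View pics/top0.png

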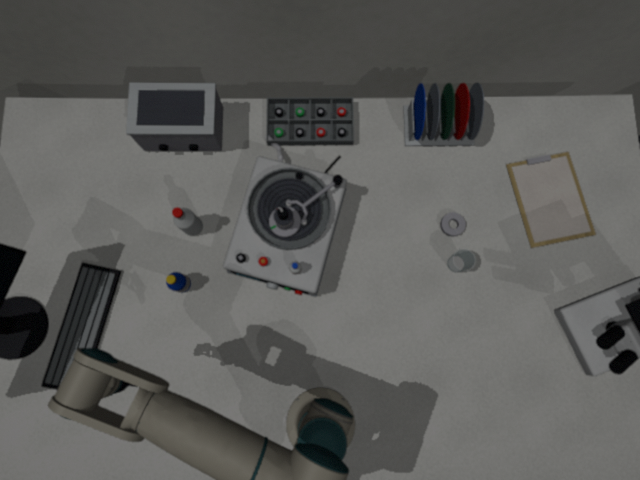

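View pics/side0.png

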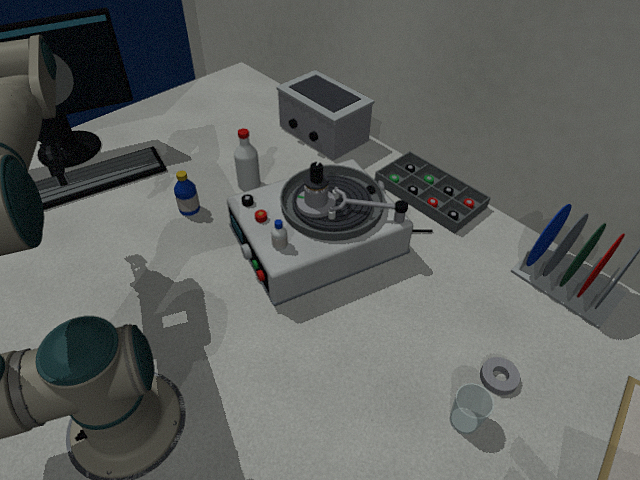

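The top view shows the jig's black grip at about (283,213) and the machine rotated slightly. The side view shows the grip at about (316,172). I'll localise it roughly, then look from above with the wrist camera.

```bash
python3 - <<'E'
from h import *
g=onplane('top',[(283,213)],.255)[0]; 
o1,d1=ray('top',[(283,213)]);o2,d2=ray('side',[(316,166)])
A=np.c_[d1[0],-d2[0]];t=np.linalg.lstsq(A,o2-o1,rcond=None)[0];print(g,o1+t[0]*d1[0],o2+t[1]*d2[0])
for yaw in (-180,-135,-90,-45,0,45,90,135):
    q=solve_ik([g[0],g[1],.43],[180,0,yaw]); print(yaw,None if q is None else np.round(q,0))
r.move_ptp([g[0],g[1],.43],[180,0,160]) 
ps=pose(); save('wrist','w1.png'); print(ps,sensors.current_t(),sensors.current_joints()); np.save('ps1.npy',np.array(ps))
E
```

```text
[0.60702478 0.10273183 0.255     ] [0.60418842 0.10202091 0.26555427] [0.60704853 0.10000045 0.2661868 ]
-180 [  6.  19.  47.   0. 113. -84.]
-135 [   6.   19.   47.    0.  113. -129.]
-90 None
-45 [  6.  19.  47.  -0. 113. 141.]
0 [  6.  19.  47.  -0. 113.  96.]
45 [  6.  19.  47.  -0. 113.  51.]
90 [  6.  19.  47.  -0. 113.   6.]
135 [  6.  19.  47.   0. 113. -39.]
(array([0.60677335, 0.10373008, 0.42988301]), array([ 1.79993356e+02, -1.70877551e-02,  1.60084057e+02])) 2.3417 [ 6.26323641e+00  1.92801572e+01  4.74826365e+01  7.85065769e-03
  1.13248944e+02 -6.38198678e+01]
```

View pics/w1.png

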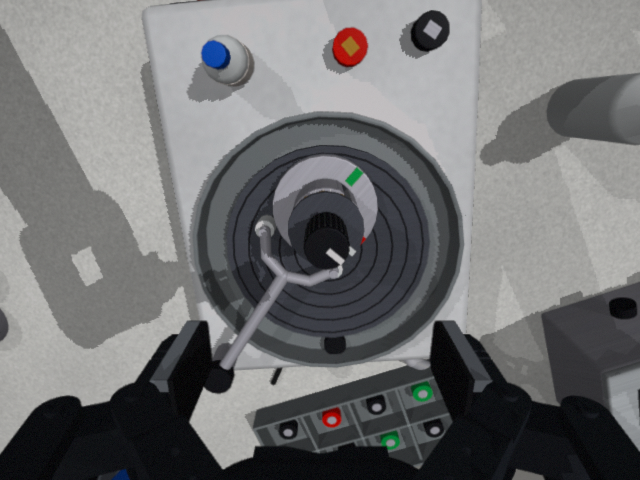

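The grip top is at about (325,245), with a white key line at about (337,256). The green mark is at (354,177) and the red mark, partly hidden, at about (364,240). I'll enlarge the crop and extract the masks.

```bash
python3 - <<'E'
from h import *
im=cv2.imread('pics/w1.png'); ps=np.load('ps1.npy')
cv2.imwrite('pics/w1c.png',cv2.resize(im[140:290,250:400],(600,600),interpolation=cv2.INTER_NEAREST))
b,g,rr=[im[:,:,i].astype(int) for i in range(3)]
roi=np.zeros(b.shape,bool); roi[150:275,270:385]=1
for n,m,z in(('green',(g>b+40)&(g>rr+40),.156),('red',(rr>b+40)&(rr>g+40),.156),('white',(np.minimum(np.minimum(b,g),rr)>190)&(np.indices(b.shape)[0]>240),.262)):
    v,u=np.nonzero(m&roi); 
    if len(u)<3: print(n,len(u)); continue
    P=onplane('wrist',np.c_[u,v],z,ps)[:,:2]; c=P.mean(0); w,V=np.linalg.eigh(np.cov((P-c).T)); 
    print(n,len(u),u.mean(),v.mean(),c.round(4),np.sqrt(w*12).round(4),np.degrees(np.arctan2(V[1,1],V[0,1])))
E
```

```text
green 152 353.7763157894737 176.4934210526316 [0.5903 0.14  ] [0.0076 0.0156] 119.34019738991422
red 20 362.85 239.4 [0.6488 0.1296] [0.003  0.0068] 137.09978428574678
white 41 335.0243902439024 256.4146341463415 [0.6163 0.1097] [0.002 0.011] -149.62323095574035
```

View pics/w1c.png

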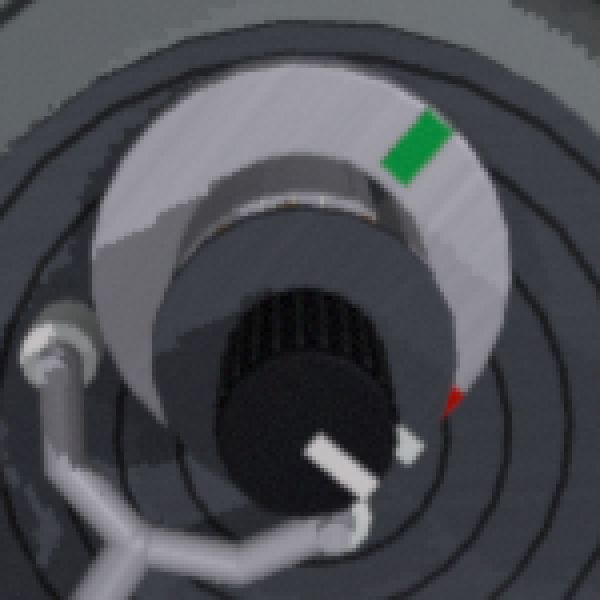

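The crop shows the key line on the grip, the green mark and a sliver of red. The key points at about 30° and green at about 119.4°, with the axis near (0.6095, 0.106). I'll take a second look at the grasp yaw (35°), which also averages out the camera mount error.

```bash
cat >> h.py <<'E'
def marks(im,ps,zg,c0):
    g3=im[:,:,::-1].astype(int) if False else im.astype(int)
    rr,g,b=[g3[:,:,i] for i in range(3)]
    v,u=np.indices(b.shape).reshape(2,-1); out={}
    for n,m,z,lo,hi in(('green',(g>b+40)&(g>rr+40),.156,.02,.06),('red',(rr>b+40)&(rr>g+40),.156,.02,.06),('white',g3.min(2)>170,zg+.021,0,.0165),('flange',g3.min(2)>150,zg-.021,.0165,.03)):
        k=m.ravel(); P=onplane('wrist',np.c_[u[k],v[k]],z,ps)[:,:2]; d=np.linalg.norm(P-c0,axis=1); P=P[(d>lo)&(d<hi)]
        if len(P)<8: print(n,len(P)); continue
        c=P.mean(0); w,V=np.linalg.eigh(np.cov((P-c).T)); out[n]=(c,np.degrees(np.arctan2(V[1,1],V[0,1]))%180)
        print(n,len(P),c.round(4),np.sqrt(w*12).round(4),out[n][1].round(1),'bearing',np.degrees(np.arctan2(*(c-c0)[::-1])).round(1))
    return out
E
python3 - <<'E'
from h import *
im=cv2.imread('pics/w1.png')[:,:,::-1]; marks(im,np.load('ps1.npy'),.241,np.array([.6095,.106]))
r.move_ptp([.6095,.106,.40],[180,0,35])
ps=pose(); im,_=save('wrist','w2.png'); np.save('ps2.npy',np.array(ps)); print(ps,sensors.current_t(),sensors.current_joints()[5],sensors.current_force())
marks(im,ps,.241,np.array([.6095,.106]))
im=cv2.imread('pics/w2.png'); cv2.imwrite('pics/w2c.png',cv2.resize(im[120:320,220:420],(600,600),interpolation=cv2.INTER_NEAREST))
E
```

```text
green 152 [0.5903 0.14  ] [0.0076 0.0156] 119.3 bearing 119.4
red 20 [0.6488 0.1296] [0.003  0.0068] 137.1 bearing 31.0
white 105 [0.6169 0.1109] [0.0111 0.0143] 47.6 bearing 33.5
flange 129 [0.6323 0.1086] [0.0109 0.0206] 78.3 bearing 6.5
(array([0.60947623, 0.10608255, 0.40006194]), array([ 1.79997147e+02, -4.92132060e-03,  3.50430933e+01])) 4.2833 61.417511716078735 [-0.39618831  0.61785772 -0.30318411]
green 171 [0.5899 0.14  ] [0.0077 0.0158] 119.6 bearing 120.1
red 217 [0.6432 0.1249] [0.0083 0.0168] 28.8 bearing 29.2
white 133 [0.6157 0.1094] [0.0036 0.0126] 29.2 bearing 29.2
flange 169 [0.6202 0.1208] [0.0121 0.0559] 157.7 bearing 54.2
```

View pics/w2c.png

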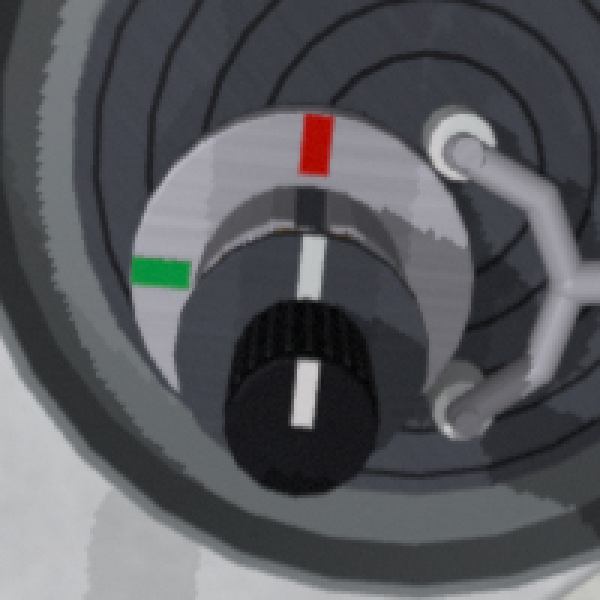

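The close view shows the red mark, the keyway and the white key line all in line at about 29.3°. The axis is at (0.6092, 0.106). Next: grasp and lift, watching the force.

```bash
python3 - <<'E'
from h import *
f0=np.array(sensors.current_force())
def st(s): print(s,np.round(sensors.current_tool_pos(),4),np.round(np.array(sensors.current_force())-f0,2),np.round(sensors.current_wrist_torque(),2),round(sensors.current_opening(),4),round(sensors.current_t(),2))
np.save('f0.npy',f0); st('pre')
r.line_to([.6092,.106,.2955],feed=.1); st('down')
hand.move_gripper(0.026,60); r.dwell(.2); st('grip')
for z in(.300,.305,.3215): 
    r.line_to([.6092,.106,z],feed=.04); st('lift')
ps=pose(); im,_=save('wrist','w3.png'); marks(im,ps,.267,np.array([.6092,.106]))
E
```

```text
pre [0.6095 0.106  0.4001] [0. 0. 0.] [0.   0.04 0.02] 0.0854 4.28
down [0.6094 0.106  0.2965] [ 0.19 -1.12  1.09] [ 0.08 -0.01 -0.06] 0.0854 5.47
grip [0.6092 0.1061 0.2959] [-0.32  0.44  3.04] [ 0.08  0.26 -0.  ] 0.0287 6.23
lift [0.6092 0.1059 0.2993] [ 0.2  -0.4  -3.66] [-0.    0.01 -0.  ] 0.0286 6.5
lift [0.6093 0.106  0.3053] [ 1.14 -0.71 -3.61] [-0.04  0.01  0.03] 0.0287 6.78
lift [0.6092 0.106  0.3216] [-0.44 -0.49 -3.64] [-0.07 -0.02 -0.02] 0.0289 7.34
green 299 [0.5898 0.14  ] [0.0081 0.016 ] 118.8 bearing 119.7
red 621 [0.6213 0.1246] [0.0112 0.0957] 0.9 bearing 56.9
white 966 [0.6066 0.1031] [0.0215 0.0363] 31.7 bearing -132.0
flange 698 [0.6113 0.1053] [0.0172 0.0789] 34.4 bearing -17.9
```

View pics/w3.png

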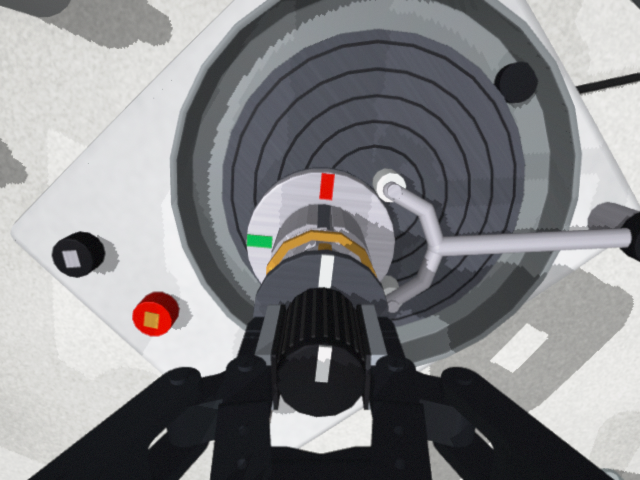

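The piston is lifted about 26 mm and held straight, with the brass ring visible at (320,240) and tiny lateral forces. Now I'll turn it 90° and look.

```bash
python3 - <<'E'
from h import *
f0=np.load('f0.npy')
def st(s): print(s,np.round(sensors.current_tool_pos(),4),np.round(sensors.current_orientation(),1),np.round(np.array(sensors.current_force())-f0,2),np.round(sensors.current_wrist_torque(),2),round(sensors.current_t(),2))
for y in(50,80,110,125.2):
    r.move_ptp([.6092,.106,.3215],[180,0,y]); st(y)
ps=pose(); im,_=save('wrist','w4.png')
marks(im,ps,.267,np.array([.6092,.106]))
for x in ([300,340,240,300],[300,340,340,385]):
    u0,u1,v0,v1=x; v,u=np.nonzero(im[v0:v1,u0:u1].min(2)>150); z=.246 if v0==240 else .288
    P=onplane('wrist',np.c_[u+u0,v+v0],z,ps)[:,:2];c=P.mean(0);w,V=np.linalg.eigh(np.cov((P-c).T));print(len(P),c,np.sqrt(12*w),np.degrees(np.arctan2(V[1,1],V[0,1])))
E
```

```text
50 [0.6091 0.106  0.3212] [-180.     0.    49.8] [ 0.63 -0.08 -3.76] [-0.02  0.03 -0.02] 7.75
80 [0.6092 0.106  0.3214] [-180.     0.    79.7] [-0.55 -0.6  -3.92] [ 0.02 -0.03  0.02] 8.32
110 [0.6092 0.106  0.3215] [-180.     0.   109.7] [-0.19 -0.52 -3.83] [-0.01 -0.08  0.04] 8.88
125.2 [0.6092 0.106  0.3215] [180.    0.  124.9] [ 1.05 -0.79 -2.69] [-0.01 -0.11  0.04] 9.24
green 342 [0.5904 0.14  ] [0.008 0.016] 120.1 bearing 119.0
red 723 [0.6274 0.1119] [0.0153 0.0961] 35.6 bearing 17.9
white 453 [0.606  0.1116] [0.0043 0.0226] 128.1 bearing 120.2
flange 762 [0.6117 0.1095] [0.0289 0.0766] 121.6 bearing 54.7
452 [0.59697095 0.1251917 ] [0.00846104 0.01733134] 141.41310066512457
445 [0.60508721 0.11255004] [0.00401477 0.01338013] 119.1922940933972
```

View pics/w4.png

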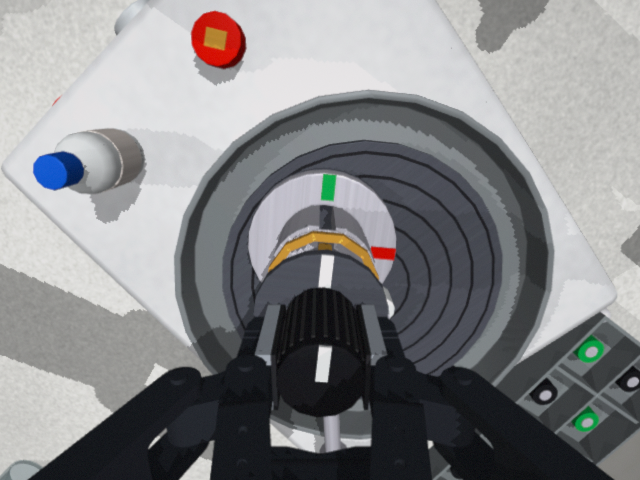

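The white line (119.2°) lines up with the green mark and keyway (about 119.6°). Now I'll lower with force checks, then press down.

```bash
python3 - <<'E'
from h import *
f0=np.load('f0.npy')
def st(s):
    p=sensors.current_tool_pos(); f=np.array(sensors.current_force())-f0
    print(s,np.round(p,4),np.round(f,2),np.round(sensors.current_wrist_torque(),2),round(sensors.current_t(),2)); return p,f
for z in(.316,.313,.311,.308,.304,.300,.296,.294,.292,.2905,.289,.288,.287,.286,.285):
    r.line_to([.6092,.106,z],feed=.03); p,f=st(z)
    if f[2]>(8 if z>.296 else 22): print('stop');break
E
```

```text
0.316 [0.6092 0.106  0.3155] [ 0.9   0.24 -4.82] [ 0.01 -0.23 -0.02] 9.62
0.313 [0.6092 0.106  0.3127] [ 1.81 -0.42 -4.09] [-0.03 -0.23  0.  ] 9.88
0.311 [0.6092 0.106  0.3108] [ 1.49 -0.69 -4.17] [ 0.09 -0.25 -0.01] 10.12
0.308 [0.6092 0.106  0.3077] [ 0.76  1.11 -4.54] [-0.03 -0.33  0.02] 10.38
0.304 [0.6092 0.106  0.3036] [ 1.34 -0.1  -3.73] [ 0.01 -0.34  0.01] 10.66
0.3 [0.6092 0.106  0.2996] [ 1.45 -0.97 -4.22] [ 0.02 -0.42 -0.02] 10.94
0.296 [0.6092 0.106  0.2961] [ 2.29 -0.04 -1.98] [-0.01 -0.22 -0.03] 11.22
0.294 [0.6092 0.106  0.2953] [-1.79 -1.38  4.91] [-0.1   0.41 -0.01] 11.47
0.292 [0.6092 0.106  0.2933] [-3.18 -0.85  6.59] [-0.13  0.51  0.  ] 11.72
0.2905 [0.6092 0.106  0.2921] [-2.86 -1.3   7.72] [-0.14  0.68  0.  ] 11.97
0.289 [0.6092 0.106  0.291 ] [-3.59 -1.6   8.97] [-0.18  0.72  0.01] 12.22
0.288 [0.6091 0.106  0.2902] [-4.06 -2.39  9.32] [-0.17  0.82  0.03] 12.47
0.287 [0.6091 0.106  0.2898] [-5.12 -1.58 11.88] [-0.2   1.06  0.01] 12.72
0.286 [0.6091 0.106  0.2898] [-7.08 -0.9  16.11] [-0.28  1.37  0.05] 12.97
0.285 [0.6091 0.106  0.2898] [-7.42 -1.32 17.82] [-0.33  1.72 -0.03] 13.22
```

The key went in without resistance, and the specimen met the plate at TCP z = 0.2898, exactly 6 mm below rest. I'll check that it holds.

```bash
python3 - <<'E'
from h import *
r.line_to([.6092,.106,.2845],feed=.03)
r.dwell(1.0)
print(sensors.current_tool_pos(),np.array(sensors.current_force())-np.load('f0.npy'),sensors.current_t(),sensors.current_opening())
save('wrist','w5.png')
E
```

```text
[0.60903796 0.10598801 0.28981183] [-7.67108331 -2.48370122 21.20750622] 14.475 0.028699664340215123
```

View pics/w5.png

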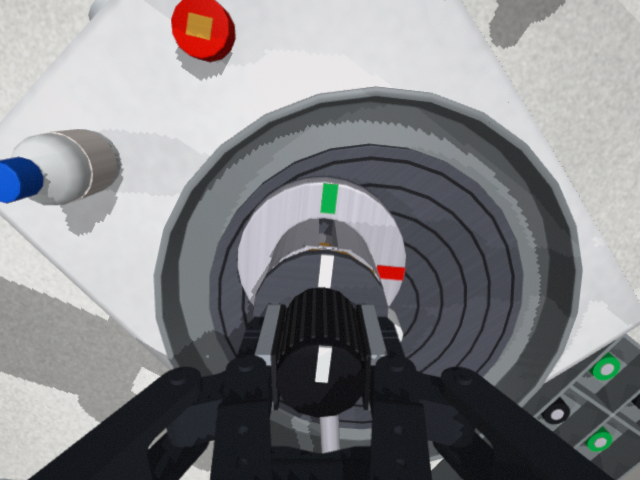

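The piston is down, with its white line in line with the green mark (329,198) and the ring compressed. It is holding steady at about 21 N.

```bash
python3 -c "
from h import *
print(ticket.job_done())"
```

```text
the job is handed in; nothing more can be done
None
```

I lifted the piston, turned it a quarter turn to the green keyway and pressed it home onto the lapping plate; I handed the job in at about 14.5 s of the 51 s, with the arm still holding it down at about 21 N.

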